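# Bring the ink bottle round on the desk caddy and hold it

### The job

Gently turn the revolving tray of the desk caddy until the square ink bottle stands at the caddy's front, in line with the middle of the pen rest, and keep hold of the tray there so that it cannot swing while I unscrew the cap: finish with your fingers still gripping it. The woodwork is light, so grip it lightly, and leave the things standing in the tray, the pen on its rest and the things on the desk undisturbed.

Things in the scene. Friction and masses are not known exactly. Their poses are not given: they have to be found in the camera images.
- caddy_base: Fixed wooden plinth of the desk caddy: a disc 236 mm across, 16 mm high, with a pen rest (ledge 184 mm wide, reaching 161 mm from the centre) at its front. Origin: centre of the disc, at desk height. Its -x axis points to the caddy's front, through the middle of the pen rest; z is up. It stands turned up to 0.35 rad either way from facing the robot.
- tray: Revolving round wooden tray, 220 mm across, on a vertical axis through the plinth's centre. Origin: on the axis, on the tray's underside, 20 mm above the desk. It turns either way without stops, takes only about 0.01 N m to move, and coasts a little. A grip of 5 to 10 N is safe for the light woodwork; over 30 N on it from both fingers added (a squeeze of 15 N) damages it.
- tray_floor (a point): Centre of the tray's floor, on the axis, 26 mm above the desk; axes as the tray's. The rim rises 24 mm above the floor. Two crossed dividers, 4 mm thick and 25 mm high, run along the tray's x and y axes and make four equal compartments, their middles at 45 degrees to these axes. In the middle a column 18 mm thick (34 mm at its foot) carries the handle.
- handle (a point): Centre of the carrying handle on top of the column, on the axis of the tray: a rounded wooden bar 80 mm long along the tray's x axis, 16 mm thick along the tray's y axis and 24 mm high, its centre 147 mm and its top 159 mm above the desk. Axes as the tray's. Nothing standing in the tray reaches higher than 98 mm above the desk.
- ink_centre (a point): Centre (31 mm above its underside) of the square ink bottle, 54 x 54 x 62 mm with a round screw cap, about 160 g. It stands loose and upright in one of the four compartments (any of them), its centre about 64 mm from the tray's axis, and rides round with the tray. Brought to the front, it stands on the caddy base's -x axis.
- ink_bottle: The same square ink bottle, given at the centre of its underside.
- round_jar: Round glass jar with a metal lid, 52 mm across and 60 mm high, loose in another compartment. Origin: centre of its underside.
- stamp: Rubber stamp with an upright turned handle, 62 x 30 x 72 mm, loose in another compartment. Origin: centre of its underside.
- eraser: Eraser in its sleeve, 58 x 23 x 12 mm, lying loose in another compartment. Origin: centre of its underside.
- pen: Ballpoint pen, 145 mm long, lying loose on the pen rest at the caddy's front. Origin: centre of its underside.
- phone: Phone, 148 x 72 x 9 mm, lying on the desk to the left of the caddy. Origin: centre of its underside.
- calculator: Pocket calculator, 140 x 70 x 14 mm, lying on the desk to the left of the caddy. Origin: centre of its underside.
- stapler: Stapler, 150 x 38 x 46 mm, standing on the desk to the right of the caddy. Origin: centre of its underside.

How it is judged (in metres and radians):
At the end, for the whole second after the job is handed in: The ink bottle stands upright in the tray at the caddy's front, its centre within 12 mm to either side of the line from the axis through the middle of the pen rest; the tray is still (under 0.05 rad/s) and the fingers grip it with more than 1 N; the other things still stand in their compartments (y of ink_centre in the frame of caddy_base between -0.012 and 0.012 m and x of ink_centre in the frame of caddy_base below -0.045 m and z of ink_centre in the frame of tray below 0.045 m and angle between ink_centre's own z axis and vertical below 0.15 rad and contact force between the fingers and tray above 1 N and angular speed of tray below 0.05 rad/s and horizontal distance between each of round_jar, stamp, eraser, ink_centre and tray below 0.085 m); the arm keeps its last pose, push and grip.
It fails at once if the woodwork was gripped or pushed with more than 30 N, both fingers added (contact force between the fingers and tray above 30 N).
It fails at once if something in the tray was tipped, knocked out of place or handled (angle between any of ink_centre, round_jar, stamp, eraser's own z axis and vertical above 0.3 rad or horizontal distance between any of ink_centre, round_jar, stamp, eraser and tray above 0.085 m or contact force between the fingers and ink_bottle above 2 N or contact force between the fingers and round_jar above 2 N or contact force between the fingers and stamp above 2 N or contact force between the fingers and eraser above 2 N).
It fails at once if the pen, phone, calculator or stapler was disturbed (distance of any of pen, phone, calculator, stapler from where it was at the start of the episode above 0.02 m).
It also fails if it takes over 64 s, if anything falls off the work surface, if the arm or the gripper's body presses on something with over 40 N, if the wrist force passes 120 N, or if a joint passes its speed limit or range.

### The arm

A 6-joint arm with a two-finger parallel gripper is mounted at the origin on a cart in front of the work surface, level with it; the furniture and walls round the work are solid. World frame = base frame: x ahead of the robot, y to its left, z up, the work surface at z = 0. Lengths are in m, angles in degrees, forces in N, time in s.
With the tool pointing down it reaches from about 0.3 to 0.75 m from the base axis. Payload 8.5 kg.
Tool frame: the origin (TCP) lies between the finger pads; the fingertips stand 17 mm ahead of it and the grasp point (between the pads) lies 2 mm behind it (env.tip_reach is the distance from the TCP to the fingertips, in m); z points along the fingers, y is the line along which they close (so a half turn about z gives the same grasp; the last joint's range is limited). The gripper opens to 85 mm and grips with 20 to 120 N. Pads are 22 mm wide; open, the fingers measure 114 mm over their backs; the gripper's body (76 mm by 85 mm) begins 54 mm behind the grasp point. The pads swing forward as they close: fully open they stand 13 mm farther back than shut.
Start: joints at [61.404, 21.807, 74.336, -0, 83.858, -12.336], TCP at [0.154, 0.528, 0.212] pointing down, gripper open.
Joint ranges: [-178.18, 178.18], [-50.72, 133.34], [12.68, 142.11], [-81.47, 261.47], [9.98, 163.14], [-165.26, 165.26]. Speed limits (degrees/s): [136.94, 136.94, 180, 180, 180, 180].

### API

Orientations are given as a 3x3 rotation matrix whose columns are the frame's x, y, z axes.
In Python, from rig import env, viewer gives the robot as it stands.
- The arm moves only by the tool move_arm, never from a script. Its argument "motion" is a list of rows, each a list of 2 entries, a list of its own where there are three numbers: the shift along the tool's x, y, z normalised to -1 to 1, where 1 is 50 mm, then the turn, a rotation vector about the tool's x, y, z normalised to -1 to 1, where 1 is 8 degrees. A call has 1 to 20 rows; each row shifts and turns the commanded pose from where the row before left it, along the tool's axes as they then stand; what a row does not reach is not made up. A row lasts 1/10 s, in which the tool goes at most 50 mm and 8.59 degrees, less where a joint would pass 70% of its speed; a pose out of reach is approached as far as the arm can. A call with a number of a shift or a turn outside -1 to 1 is refused whole. A call with a gripper value outside its range is refused whole. "claw" is the closure, from 0 (fully open) to 1 (shut), set as the call begins (left out, the last holds). The fingers move at their own pace and stop on an object; "force" is the grip in N (left out, the last holds). Time passes only in rows, so rows that do not move let the fingers close. It gives the time, the measured TCP pose, the force, the opening and the grip force at its end, in the units of the state.
- env.observe(): the state, without advancing time (a new reading comes with each control period).
- viewer.get_image(name): name is "side" or "top" or "wrist"; returns a dict with "frame" (420x560x3 uint8, red, green, blue), "depth" (420x560 float32, m along the optical axis (not along the pixel's ray), 0 where there is no reading), "fx", "fy", "cx", "cy" (pixels), "eye" and "attitude" of the camera in the world; the wrist camera has in their place "T_tool_cam" (4x4, takes a point from camera to tool coordinates, whose origin is the TCP and whose axes are the flange's). Camera axes: x right, y up, looking along -z (the intrinsics and any distortion apply to the point x, -y, -z); pixel columns grow to the right and rows downward; lengths in m; the calibration is good to about 2 mm. A picture is of the moment at which its call begins: read the wrist's pose just before it.
- env.close_job(): hands the job in; it is judged then, once.
The state is a dict: "time_s": time; "q": joint angles; "qvel": joint speeds; "joint_efforts": joint torques, N m; "position": TCP position; "tool_rot": TCP orientation; "ft_force": force on the tool from outside, world axes, zero at the start; "wrist_torque": the same for the moment, N m; "grip_width": finger opening in m; "gripper_force": force on a finger pad.
Only numpy, scipy, OpenCV 4.12 (cv2) and the standard library are available. Lean on these libraries where they do the work, as an engineer would, in place of code of your own. Each camera call takes 0.05 s, during which the arm holds its last target. There are 200 camera calls.

## Working session

There is one attempt and no reset: what is moved stays moved. The work goes in short steps, Python scripts to look and compute and a tool call to move; the robot and the scene stay as the last step left them, time stands still between calls to the robot, and variables do not carry over. Pictures are saved under pics/ and viewed, at most 10 in all, crops included, and the job is handed in when it is done.

Besides the shell and the picture viewer there is one more tool, called after "Emit:" as a command line: name --argument value ..., lists and objects as JSON in quotes. move_arm: Moves the arm, as the interface text tells. Scaled input: -1 to 1 covers 50 mm each way for a shift and 8 degrees each way for a turn. Its arguments: {"type":"object","properties":{"motion":{"type":"array","items":{"type":"array"}},"claw":{"type":"number"},"force":{"type":"number"}},"required":["motion"]}

```bash
mkdir -p pics; cat > h.py <<'E'
import numpy as np, cv2
from rig import env, viewer
def get(n):
    s=env.observe(); im=viewer.get_image(n)
    if 'eye' in im: R=np.array(im['attitude']); e=np.array(im['eye'])
    else:
        T=np.array(im['T_tool_cam']); Rt=np.array(s['tool_rot']); R=Rt@T[:3,:3]; e=Rt@T[:3,3]+np.array(s['position'])
    im['R']=R if R.shape==(3,3) else None; im['e']=e; return im
def cloud(im):
    d=im['depth'].astype(float); v,u=np.mgrid[:d.shape[0],:d.shape[1]]
    p=np.stack([(u-im['cx'])/im['fx']*d,-(v-im['cy'])/im['fy']*d,-d],-1)
    return p@im['R'].T+im['e']
def save(im,f): cv2.imwrite(f,im['frame'][:,:,::-1])
E
python3 - <<'E'
from h import *
for n in('top','side'):
    im=get(n); save(im,f'pics/{n}0.png'); print(n,im['e'],np.array(im['attitude']),im['fx'],[k for k in im])
    P=cloud(im); np.savez(f'{n}0.npz',P=P,f=im['frame'],d=im['depth'])
    z=P[...,2]; print(np.percentile(z[im['depth']>0],[1,25,50,75,99]))
print({k:env.observe()[k] for k in('time_s','position','tool_rot','grip_width','q')})
E
```

```text
top [ 0.22802144 -0.03368813  1.63175476] [[-0.00724233  0.98382426 -0.17898988]
 [-0.99976681 -0.00348231  0.02131213]
 [ 0.02034409  0.17910249  0.98362006]] 513.6572139373994 ['frame', 'depth', 'fx', 'fy', 'cx', 'cy', 'eye', 'attitude', 'R', 'e']
[-0.76816791 -0.00421334  0.00300027  0.05306803  0.64132801]
side [ 0.29545923 -0.93991386  0.73246796] [[ 0.97561662  0.11771494 -0.18524417]
 [-0.21944186  0.5392351  -0.81306259]
 [ 0.00418054  0.8338877   0.55191831]] 412.33633404805363 ['frame', 'depth', 'fx', 'fy', 'cx', 'cy', 'eye', 'attitude', 'R', 'e']
[-7.50862361e-01  5.56369525e-04  3.31075061e-02  2.02648528e-01
  6.01311947e-01]
{'time_s': 0.1, 'position': array([0.15382804, 0.52774882, 0.21106441]), 'tool_rot': array([[-9.60022346e-01,  2.79922589e-01, -6.63058525e-04],
       [ 2.79923211e-01,  9.60021652e-01, -1.19292620e-03],
       [ 3.02623550e-04, -1.33084128e-03, -9.99999069e-01]]), 'grip_width': 0.08549033261638406, 'q': array([ 6.14072060e+01,  2.18392527e+01,  7.43785838e+01,  6.50121761e-04,
        8.38603590e+01, -1.23372530e+01])}
```

View pics/top0.png

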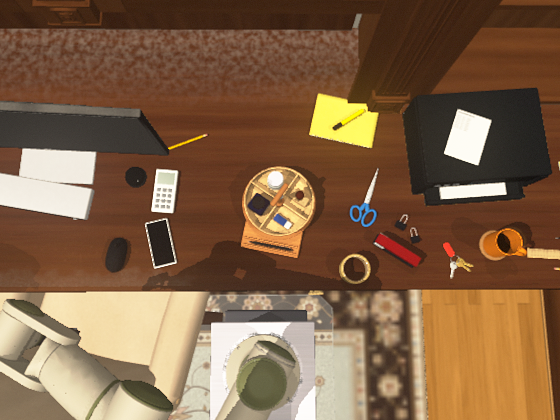

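View pics/side0.png

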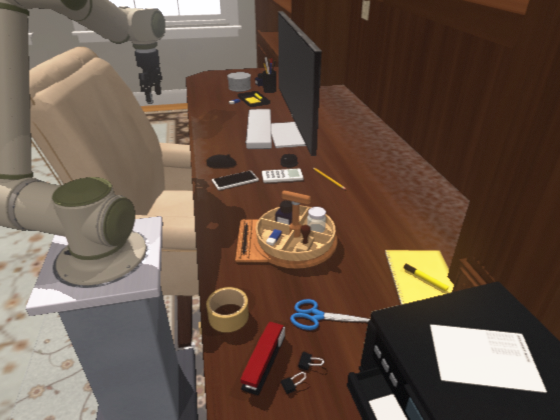

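The top view shows the caddy at about (279,202), with the dark ink bottle at (259,203), which is to the left (+y). The pen rest is at (271,243), and the handle bar runs from about (273,208) to (284,183). The tray has to turn roughly 70–90° CCW.

```bash
python3 - <<'E'
from h import *
for n in('top','side'):
    D=np.load(f'{n}0.npz'); P=D['P']; f=D['f']; hsv=cv2.cvtColor(f,cv2.COLOR_RGB2HSV); z=P[...,2]
    x0,y0=(279,202) if n=='top' else (296,235)
    v,u=np.mgrid[:420,:560]; near=np.hypot(u-x0,v-y0)<75
    h=near&(z>.125)&(z<.175); Q=P[h]
    if len(Q)>5:
        c=Q.mean(0); w,V=np.linalg.eigh(np.cov(Q[:,:2].T)); print(n,'handle',len(Q),c,np.percentile(Q[:,2],[10,50,90]),'ang',np.degrees(np.arctan2(V[1,1],V[0,1]))%180,np.sqrt(w*12))
    rim=near&(z>.04)&(z<.06)&(hsv[...,1]>60); Q=P[rim]
    (cx,cy),r=cv2.minEnclosingCircle(Q[:,:2].astype(np.float32)); print('rim',len(Q),cx,cy,r)
    dk=near&(hsv[...,2]<70)&(z>.06)&(z<.125); Q=P[dk]
    if len(Q): print('ink',len(Q),np.median(Q,0),Q.min(0),Q.max(0))
    rest=near&(z>.008)&(z<.03)&(hsv[...,1]>100)&(np.hypot(P[...,0]-cx,P[...,1]-cy)>.122); Q=P[rest]
    if len(Q):
        r=cv2.minAreaRect(Q[:,:2].astype(np.float32)); print('rest',len(Q),Q.mean(0),r, cv2.boxPoints(r).round(3).tolist())
E
```

```text
top handle 161 [ 0.52226848 -0.05111544  0.15706998] [0.15070322 0.15801488 0.16308249] ang 144.951479675386 [0.01732042 0.07663709]
rim 756 0.5243377089500427 -0.049995746463537216 0.11045604199171066
ink 267 [0.50924608 0.01175128 0.0717558 ] [ 0.47897043 -0.02162186  0.06000157] [0.54525654 0.04355306 0.09638319]
rest 1241 [ 0.44774231 -0.03920043  0.01298684] ((0.5316048860549927, -0.04966166615486145), (0.47523611783981323, 0.47287753224372864), 43.85981369018555) [[0.19599999487400055, -0.04399999976158142], [0.5239999890327454, -0.38499999046325684], [0.8669999837875366, -0.054999999701976776], [0.5389999747276306, 0.2849999964237213]]
side handle 293 [ 0.52132786 -0.0556029   0.14999755] [0.13726401 0.15147376 0.15996319] ang 145.7313487566353 [0.01218601 0.07435764]
rim 1141 0.5217981338500977 -0.04984230548143387 0.11184857785701752
ink 267 [ 0.50895307 -0.00215678  0.07921882] [ 0.47907959 -0.12944902  0.06001815] [0.53955769 0.02867826 0.09490263]
rest 792 [ 0.41053037 -0.05401817  0.01404134] ((0.532855212688446, 0.05600255727767944), (0.7100990414619446, 0.2766377627849579), 64.21663665771484) [[0.2540000081062317, -0.20399999618530273], [0.503000020980835, -0.3240000009536743], [0.8119999766349792, 0.3160000145435333], [0.5630000233650208, 0.4359999895095825]]
```

```bash
python3 - <<'E'
from h import *
C=np.array([.5225,-.0505])
for n in('top','side'):
    D=np.load(f'{n}0.npz'); P=D['P']; hsv=cv2.cvtColor(D['f'],cv2.COLOR_RGB2HSV); z=P[...,2]
    d=np.hypot(P[...,0]-C[0],P[...,1]-C[1])
    m=(d<.19)&(d>.121)&(z>.004)&(z<.03)&(P[...,0]<C[0])&(hsv[...,2]>125)&(hsv[...,1]>100)
    k,l,s,c=cv2.connectedComponentsWithStats(cv2.morphologyEx(m.astype(np.uint8),cv2.MORPH_CLOSE,np.ones((3,3)))); j=1+s[1:,4].argmax(); Q=P[l==j][:,:2]
    r=cv2.minAreaRect(Q.astype(np.float32)); b=cv2.boxPoints(r); i=np.argsort(-np.linalg.norm(b-C,axis=1))[:2]; e=b[i]; t=e[0]-e[1]
    nr=np.array([-t[1],t[0]]); nr=nr*np.sign(nr@(e.mean(0)-C))
    print(n,len(Q),r,'norm',np.degrees(np.arctan2(nr[1],nr[0])),'mid dir',np.degrees(np.arctan2(*(e.mean(0)-C)[::-1])),'len',np.linalg.norm(t),'dist',(e.mean(0)-C)@nr/np.linalg.norm(nr))
E
```

```text
top 854 ((0.34023624658584595, -0.012338966131210327), (0.1860511600971222, 0.20964771509170532), 77.3604965209961) norm 167.36049526928602 mid dir 167.88142183489504 len 0.18605116 dist 0.2910208977072747
side 652 ((0.36636021733283997, -0.4372042417526245), (1.0123800039291382, 0.07786182314157486), 86.37002563476562) norm -93.62999225292499 mid dir -101.91474238193928 len 0.07786184 dist 0.9020040805374397
```

The top view puts the handle at (0.522, −0.051) with the bar at azimuth 145°. The ink bottle is at about 101° and the front at about 167.5°. That leaves a CCW turn of about 66°. I'll move above the handle first and check from there.

Emit:
move_arm --motion '[[[-0.515,-0.453,-0.06],[0,0,0]],[[-0.515,-0.453,-0.06],[0,0,0]],[[-0.515,-0.453,-0.06],[0,0,0]],[[-0.515,-0.453,-0.06],[0,0,0]],[[-0.515,-0.453,-0.06],[0,0,0]],[[-0.515,-0.453,-0.06],[0,0,0]],[[-0.515,-0.453,-0.06],[0,0,0]],[[-0.515,-0.453,-0.06],[0,0,0]],[[-0.515,-0.453,-0.06],[0,0,0]],[[-0.515,-0.453,-0.06],[0,0,0]],[[-0.515,-0.453,-0.06],[0,0,0]],[[-0.515,-0.453,-0.06],[0,0,0]],[[-0.515,-0.453,-0.06],[0,0,0]],[[-0.515,-0.453,-0.06],[0,0,0]],[[-0.515,-0.453,-0.06],[0,0,0]],[[-0.515,-0.453,-0.06],[0,0,0]],[[-0.515,-0.453,-0.06],[0,0,0]],[[-0.515,-0.453,-0.06],[0,0,0]],[[-0.515,-0.453,-0.06],[0,0,0]],[[-0.515,-0.453,-0.06],[0,0,0]]]' --claw 0

```text
time_s: 2.1
position: [0.522, -0.0524, 0.2714]
tool_rot: [[-0.96, 0.28, -0.001], [0.28, 0.96, 0.0], [0.001, 0.0, -1.0]]
ft_force: [0.1, -0.1, -0.2]
grip_width: 0.0853
gripper_force: 0.0
```

Emit:
move_arm --motion '[[[0,0,0],[0,0,0.75]],[[0,0,0],[0,0,0.75]],[[0,0,0],[0,0,0.75]],[[0,0,0],[0,0,0]],[[0,0,0],[0,0,0]],[[0,0,0],[0,0,0]]]'

```text
time_s: 2.7
position: [0.5215, -0.051, 0.2715]
tool_rot: [[-0.828, 0.561, -0.0], [0.561, 0.828, 0.0], [0.0, -0.0, -1.0]]
ft_force: [-0.9, -0.6, 0.9]
grip_width: 0.0852
gripper_force: 0.0
```

```bash
python3 - <<'E'
from h import *
s=env.observe(); print(s['time_s'],s['position'],s['tool_rot'],s['q'])
im=get('wrist'); save(im,'pics/w1.png'); P=cloud(im); np.savez('w1.npz',P=P,f=im['frame'],e=im['e'],R=im['R'],k=[im['fx'],im['fy'],im['cx'],im['cy']])
z=P[...,2]; v=im['depth']>0
m=v&(z>.148)&(z<.168)&(np.hypot(P[...,0]-.52,P[...,1]+.05)<.07); Q=P[m][:,:2]
if len(Q):
    r=cv2.minAreaRect(Q.astype(np.float32)); print(len(Q),Q.mean(0),r,cv2.boxPoints(r))
E
```

```text
2.7 [ 0.52148993 -0.05103635  0.27154461] [[-8.27678115e-01  5.61203074e-01 -2.19488945e-04]
 [ 5.61203079e-01  8.27678139e-01  4.16007602e-05]
 [ 2.05012676e-04 -8.87458330e-05 -9.99999975e-01]] [-1.85470513e+01  1.70632351e+01  7.16040312e+01 -1.74087584e-03
  9.13454145e+01 -7.44080520e+01]
1929 [ 0.52097667 -0.04857588] ((0.5227315425872803, -0.04975683242082596), (0.01595158502459526, 0.07816620916128159), 54.775657653808594) [[ 0.48620427 -0.03372993]
 [ 0.55005825 -0.07881459]
 [ 0.5592588  -0.06578374]
 [ 0.49540484 -0.02069908]]
```

View pics/w1.png

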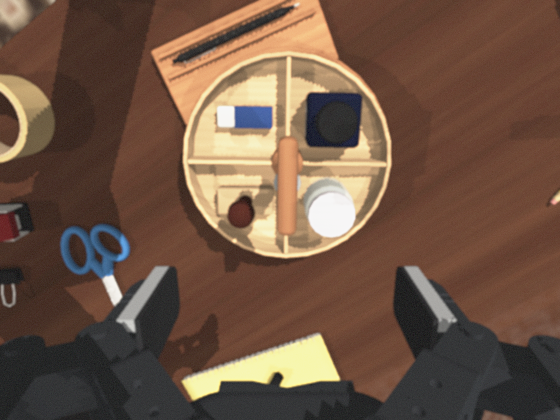

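The wrist view shows the bar along pixels (288,137)–(287,234), close to the tool's x axis. The ink bottle is at (334,120), the pen rest is at upper left with a corner at (153,53), and the eraser, stamp and jar are in the other compartments. Next I'll refine the ink and front azimuths.

```bash
cat > m.py <<'E'
from h import *
C=np.array([.5226,-.0500])
def az(p): return np.degrees(np.arctan2(p[1]-C[1],p[0]-C[0]))
def meas(im):
    P=cloud(im); z=P[...,2]; f=im['frame']; hsv=cv2.cvtColor(f,cv2.COLOR_RGB2HSV); d=np.hypot(P[...,0]-C[0],P[...,1]-C[1])
    m=(d>.02)&(d<.105)&(z>.062)&(z<.105)&(hsv[...,2]<90)
    k,l,s,c=cv2.connectedComponentsWithStats(m.astype(np.uint8)); j=1+s[1:,4].argmax(); Q=P[l==j]
    r=cv2.minAreaRect(Q[:,:2].astype(np.float32)); print('ink',len(Q),r,'az',az(r[0]),'rad',np.linalg.norm(r[0]-C),'ztop',np.percentile(Q[:,2],[5,50,95]))
    m=(d>.123)&(d<.19)&(z>.005)&(z<.035)&(hsv[...,2]>130)&(hsv[...,1]>60)&(P[...,0]<C[0])
    k,l,s,c=cv2.connectedComponentsWithStats(m.astype(np.uint8)); j=1+s[1:,4].argmax(); m=l==j; Q=P[m]
    r=cv2.minAreaRect(Q[:,:2].astype(np.float32)); b=cv2.boxPoints(r)
    print('rest',len(Q),r,'mid z',np.median(Q[:,2]),'corners',b.round(3).tolist(),'az of rect',az(r[0]),'dists',d[m].max())
    return P
E
python3 - <<'E'
from m import *
print('wrist'); meas(get('wrist')); print('top'); meas(get('top'))
E
```

```text
wrist
ink 2802 ((0.5117585062980652, 0.013020724058151245), (0.052274029701948166, 0.05196340009570122), 55.67878341674805) az 99.76108477643197 rad 0.06394645921787018 ztop [0.06478952 0.07565239 0.09018086]
rest 6536 ((0.4031974971294403, -0.02555440366268158), (0.18434903025627136, 0.07674241811037064), 78.02127838134766) mid z 0.013538991847441395 corners [[0.34700000286102295, -0.1080000028014183], [0.421999990940094, -0.12399999797344208], [0.46000000834465027, 0.05700000002980232], [0.38499999046325684, 0.0729999989271164]] az of rect 168.42957226003693 dists 0.18212831975249186
top
ink 1 ((0.5210527181625366, -0.1134243756532669), (0.0, 0.0), 0.0) az -91.39749326888854 rad 0.06344324635523674 ztop [0.09232659 0.09232659 0.09232659]
rest 322 ((0.3921969532966614, -0.08222565054893494), (0.07244733721017838, 0.07602580636739731), 78.0697021484375) mid z 0.013013048727673615 corners [[0.3479999899864197, -0.10999999940395355], [0.421999990940094, -0.12600000202655792], [0.43700000643730164, -0.054999999701976776], [0.3619999885559082, -0.039000000804662704]] az of rect -166.118980537284 dists 0.1806150410500936
```

Emit:
move_arm --motion '[[[0,0.033,0.2],[0,0,0.14]],[[0,0,0.3],[0,0,0]],[[0,0,0.3],[0,0,0]],[[0,0,0.3],[0,0,0]],[[0,0,0.3],[0,0,0]],[[0,0,0],[0,0,0]],[[0,0,0],[0,0,0]]]'

```text
time_s: 3.55
position: [0.5225, -0.0497, 0.2016]
tool_rot: [[-0.815, 0.579, -0.0], [0.579, 0.815, 0.0], [0.0, -0.0, -1.0]]
ft_force: [-0.1, 0.4, -0.9]
grip_width: 0.0852
gripper_force: 0.0
```

Emit:
move_arm --motion '[[[0,0,0.2],[0,0,0]],[[0,0,0.3],[0,0,0]],[[0,0,0.3],[0,0,0]],[[0,0,0.2],[0,0,0]],[[0,0,0.1],[0,0,0]],[[0,0,0],[0,0,0]],[[0,0,0],[0,0,0]],[[0,0,0],[0,0,0]],[[0,0,0],[0,0,0]]]'

```text
time_s: 4.45
position: [0.5227, -0.0498, 0.1471]
tool_rot: [[-0.815, 0.579, 0.001], [0.579, 0.815, -0.0], [-0.001, 0.0, -1.0]]
ft_force: [-0.4, -0.2, 0.3]
grip_width: 0.0856
gripper_force: 0.0
```

Emit:
move_arm --motion '[[[0,0,0],[0,0,0]],[[0,0,0],[0,0,0]],[[0,0,0],[0,0,0]],[[0,0,0],[0,0,0]],[[0,0,0],[0,0,0]],[[0,0,0],[0,0,0]],[[0,0,0],[0,0,0]],[[0,0,0],[0,0,0]]]' --claw 0.65 --force 20

```text
time_s: 5.25
position: [0.5225, -0.0497, 0.1466]
tool_rot: [[-0.815, 0.579, 0.0], [0.579, 0.815, -0.0], [-0.0, 0.0, -1.0]]
ft_force: [-0.3, -1.3, -0.7]
grip_width: 0.0294
gripper_force: 0.0
```

Emit:
move_arm --motion '[[[0,0,0],[0,0,0]],[[0,0,0],[0,0,0]],[[0,0,0],[0,0,0]],[[0,0,0],[0,0,0]],[[0,0,0],[0,0,0]]]' --claw 0.78

```text
time_s: 5.75
position: [0.5225, -0.0497, 0.1466]
tool_rot: [[-0.815, 0.579, -0.0], [0.579, 0.815, -0.0], [0.0, -0.0, -1.0]]
ft_force: [-0.6, 0.1, 0.9]
grip_width: 0.019
gripper_force: 0.0
```

Emit:
move_arm --motion '[[[0,0,0],[0,0,0]],[[0,0,0],[0,0,0]],[[0,0,0],[0,0,0]],[[0,0,0],[0,0,0]],[[0,0,0],[0,0,0]]]' --claw 0.8

```text
time_s: 6.25
position: [0.5225, -0.0497, 0.1466]
tool_rot: [[-0.815, 0.579, -0.0], [0.579, 0.815, -0.0], [0.0, -0.0, -1.0]]
ft_force: [0.7, 0.3, 0.1]
grip_width: 0.0174
gripper_force: 0.0
```

Emit:
move_arm --motion '[[[0,0,0],[0,0,0]],[[0,0,0],[0,0,0]],[[0,0,0],[0,0,0]],[[0,0,0],[0,0,0]],[[0,0,0],[0,0,0]]]' --claw 0.81

```text
time_s: 6.75
position: [0.5225, -0.0497, 0.1466]
tool_rot: [[-0.815, 0.579, 0.0], [0.579, 0.815, -0.0], [-0.0, 0.0, -1.0]]
ft_force: [0.7, 0.5, -0.6]
grip_width: 0.0162
gripper_force: 0.0
```

Emit:
move_arm --motion '[[[0,0,0],[0,0,0]],[[0,0,0],[0,0,0]],[[0,0,0],[0,0,0]],[[0,0,0],[0,0,0]],[[0,0,0],[0,0,0]]]' --claw 0.816

```text
time_s: 7.25
position: [0.5225, -0.0497, 0.1466]
tool_rot: [[-0.815, 0.579, 0.0], [0.579, 0.815, -0.0], [-0.0, 0.0, -1.0]]
ft_force: [-0.0, -0.0, 0.2]
grip_width: 0.0157
gripper_force: 0.0
```

Emit:
move_arm --motion '[[[0,0,0],[0,0,0]],[[0,0,0],[0,0,0]],[[0,0,0],[0,0,0]],[[0,0,0],[0,0,0]]]' --claw 0.822

```text
time_s: 7.65
position: [0.5225, -0.0497, 0.1466]
tool_rot: [[-0.815, 0.579, 0.0], [0.579, 0.815, -0.0], [-0.0, -0.0, -1.0]]
ft_force: [-0.6, -0.1, 0.3]
grip_width: 0.0152
gripper_force: 0.0
```

Emit:
move_arm --motion '[[[0,0,0],[0,0,0]],[[0,0,0],[0,0,0]],[[0,0,0],[0,0,0]],[[0,0,0],[0,0,0]]]' --claw 0.827

```text
time_s: 8.05
position: [0.5225, -0.0498, 0.1466]
tool_rot: [[-0.815, 0.579, 0.0], [0.579, 0.815, -0.0], [-0.0, -0.0, -1.0]]
ft_force: [-0.4, -0.7, -0.0]
grip_width: 0.0146
gripper_force: 0.0
```

Emit:
move_arm --motion '[[[0,0,0],[0,0,0]],[[0,0,0],[0,0,0]],[[0,0,0],[0,0,0]],[[0,0,0],[0,0,0]]]' --claw 0.832

```text
time_s: 8.45
position: [0.5225, -0.0497, 0.1466]
tool_rot: [[-0.815, 0.579, -0.0], [0.579, 0.815, -0.0], [0.0, -0.0, -1.0]]
ft_force: [0.0, 0.6, -0.1]
grip_width: 0.0145
gripper_force: 0.0
```

```bash
python3 - <<'E'
from h import *
im=get('wrist'); save(im,'pics/w2.png')
E
```

```text
(no output)
```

View pics/w2.png

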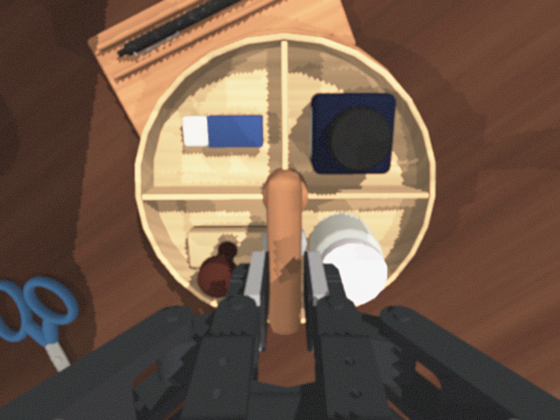

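The fingers sit either side of the bar (pads at about (255,280) and (316,280), bar at (285,250)) and appear to be touching or nearly so. I'll close in smaller steps.

Emit:
move_arm --motion '[[[0,0,0],[0,0,0]],[[0,0,0],[0,0,0]],[[0,0,0],[0,0,0]],[[0,0,0],[0,0,0]]]' --claw 0.836

```text
time_s: 8.9
position: [0.5225, -0.0497, 0.1466]
tool_rot: [[-0.815, 0.579, 0.0], [0.579, 0.815, -0.0], [-0.0, -0.0, -1.0]]
ft_force: [0.8, 0.2, -0.1]
grip_width: 0.0139
gripper_force: 0.0
```

Emit:
move_arm --motion '[[[0,0,0],[0,0,0]],[[0,0,0],[0,0,0]],[[0,0,0],[0,0,0]],[[0,0,0],[0,0,0]]]' --claw 0.84

```text
time_s: 9.3
position: [0.5225, -0.0497, 0.1466]
tool_rot: [[-0.815, 0.579, 0.0], [0.579, 0.815, -0.0], [-0.0, -0.0, -1.0]]
ft_force: [-0.3, -0.5, 0.3]
grip_width: 0.0138
gripper_force: 0.0
```

Emit:
move_arm --motion '[[[0,0,0],[0,0,0]],[[0,0,0],[0,0,0]],[[0,0,0],[0,0,0]],[[0,0,0],[0,0,0]]]' --claw 0.844

```text
time_s: 9.7
position: [0.5225, -0.0497, 0.1466]
tool_rot: [[-0.815, 0.579, 0.0], [0.579, 0.815, 0.0], [-0.0, 0.0, -1.0]]
ft_force: [-0.3, -0.4, 1.2]
grip_width: 0.0133
gripper_force: 0.0
```

Emit:
move_arm --motion '[[[0,0,0],[0,0,0]],[[0,0,0],[0,0,0]],[[0,0,0],[0,0,0]],[[0,0,0],[0,0,0]]]' --claw 0.848

```text
time_s: 10.1
position: [0.5225, -0.0497, 0.1466]
tool_rot: [[-0.815, 0.579, -0.0], [0.579, 0.815, -0.0], [-0.0, -0.0, -1.0]]
ft_force: [-0.3, -1.1, -0.3]
grip_width: 0.0132
gripper_force: 0.0
```

Emit:
move_arm --motion '[[[0,0,0],[0,0,0]],[[0,0,0],[0,0,0]],[[0,0,0],[0,0,0]],[[0,0,0],[0,0,0]]]' --claw 0.852

```text
time_s: 10.5
position: [0.5225, -0.0497, 0.1466]
tool_rot: [[-0.815, 0.579, 0.0], [0.579, 0.815, -0.0], [-0.0, -0.0, -1.0]]
ft_force: [-0.1, 0.2, 0.0]
grip_width: 0.0125
gripper_force: 0.0
```

```bash
python3 - <<'E'
from h import *
s=env.observe(); print(s['gripper_force'],s['grip_width'])
im=get('wrist'); c=im['frame'][150:350,200:370,::-1]; cv2.imwrite('pics/w3.png',cv2.resize(c,None,fx=3,fy=3,interpolation=cv2.INTER_NEAREST)[:600])
P=cloud(im); 
for r in (255,270,285,300): print(r,[(u,*(P[r,u]@np.eye(3)).round(4)) for u in range(250,330,4)][:0], (P[r,250:326:4,2]*1000).round().astype(int).tolist(), ((P[r,250:326:4,:2]-[.5225,-.0497])@[.579,.815]*1000).round(1).tolist())
E
```

```text
0.0 0.012486388223695707
255 [] [45, 46, 174, 175, 174, 175, 159, 159, 159, 160, 160, 160, 159, 173, 175, 174, 175, 175, 79] [-27.8, -24.6, -10.8, -9.1, -7.6, -5.9, -4.9, -3.1, -1.3, 0.5, 2.3, 4.1, 5.9, 7.0, 8.6, 10.2, 11.8, 13.4, 25.3]
270 [] [180, 187, 186, 188, 188, 184, 159, 159, 160, 160, 160, 159, 159, 174, 188, 187, 187, 187, 181] [-13.6, -11.4, -9.9, -8.3, -6.9, -5.6, -5.0, -3.1, -1.3, 0.5, 2.3, 4.1, 6.0, 7.0, 7.9, 9.4, 10.9, 12.4, 14.5]
285 [] [198, 198, 199, 199, 198, 185, 158, 161, 160, 160, 160, 160, 159, 176, 198, 197, 198, 199, 198] [-11.8, -10.4, -9.0, -7.7, -6.3, -5.6, -5.1, -3.1, -1.3, 0.5, 2.3, 4.2, 6.0, 7.0, 7.3, 8.8, 10.1, 11.4, 12.8]
300 [] [208, 208, 204, 205, 205, 310, 159, 159, 160, 160, 160, 159, 158, 178, 205, 204, 205, 209, 210] [-10.8, -9.6, -8.7, -7.3, -6.0, 0.5, -5.1, -3.2, -1.4, 0.5, 2.4, 4.2, 6.1, 7.1, 7.0, 8.4, 9.6, 10.5, 11.6]
```

View pics/w3.png

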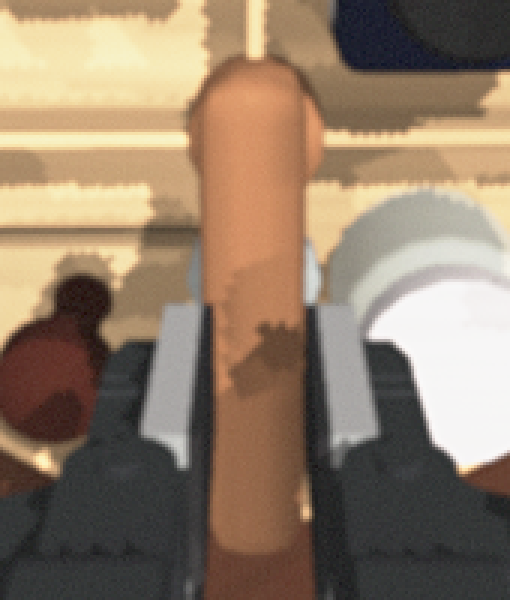

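The black pad faces hide the bar's edges, although the reading (12.5 mm) is below the bar's thickness. I need to know where the fingertips really are in height.

```bash
python3 - <<'E'
from h import *
print('tip_reach',env.tip_reach); s=env.observe(); Rt=np.array(s['tool_rot']); p=np.array(s['position'])
im=get('wrist'); P=(cloud(im)-p)@Rt
for u in (258,262,266,269,301,304,307,312): print(u,[(r,*(P[r,u]*1000).round(0).astype(int).tolist()) for r in range(246,275,3)])
print(im['T_tool_cam'])
side=get('side'); save(side,'pics/s3full.png'); f=side['frame'][130:290,220:370,::-1]; cv2.imwrite('pics/s3.png',cv2.resize(f,None,fx=3.7,fy=3.7,interpolation=cv2.INTER_CUBIC))
Q=cloud(side); m=(np.linalg.norm(Q[...,:2]-p[:2],axis=-1)<.06)&(Q[...,2]>.10)
print(m.sum())
E
```

```text
tip_reach 0.017
258 [(246, -43, -21, 101), (249, -46, -21, 101), (252, 11, -11, -26), (255, 11, -11, -28), (258, 10, -11, -29), (261, 11, -10, -35), (264, 11, -10, -36), (267, 10, -10, -38), (270, 11, -10, -41), (273, 10, -10, -42)]
262 [(246, -44, -18, 102), (249, -46, -18, 103), (252, 11, -9, -25), (255, 11, -9, -28), (258, 11, -9, -31), (261, 11, -9, -34), (264, 10, -9, -35), (267, 11, -8, -39), (270, 10, -8, -40), (273, 11, -8, -44)]
266 [(246, -2, -10, 9), (249, -4, -10, 9), (252, 10, -8, -25), (255, 11, -7, -28), (258, 11, -7, -31), (261, 10, -7, -33), (264, 10, -7, -35), (267, 10, -7, -38), (270, 11, -7, -41), (273, 11, -7, -44)]
269 [(246, 7, -7, -10), (249, 6, -7, -11), (252, 11, -6, -25), (255, 11, -6, -28), (258, 11, -6, -31), (261, 11, -6, -33), (264, 10, -6, -36), (267, 11, -6, -39), (270, 11, -6, -41), (273, 11, -6, -44)]
301 [(246, 6, 7, -9), (249, 4, 7, -8), (252, 3, 7, -8), (255, 1, 8, -8), (258, 0, 7, -8), (261, -2, 7, -9), (264, -3, 8, -8), (267, -5, 8, -9), (270, -6, 8, -9), (273, -8, 8, -8)]
304 [(246, -2, 10, 9), (249, -4, 10, 10), (252, 10, 8, -24), (255, 11, 8, -29), (258, 10, 8, -30), (261, 11, 8, -34), (264, 10, 7, -36), (267, 11, 7, -40), (270, 10, 7, -40), (273, 11, 7, -43)]
307 [(246, -51, 18, 118), (249, -54, 18, 118), (252, 10, 9, -24), (255, 11, 9, -28), (258, 10, 9, -30), (261, 10, 9, -33), (264, 11, 9, -36), (267, 11, 8, -39), (270, 11, 8, -42), (273, 11, 8, -44)]
312 [(246, -41, 21, 97), (249, -42, 20, 93), (252, 11, 11, -25), (255, 11, 11, -29), (258, 10, 11, -30), (261, 10, 11, -33), (264, 10, 11, -36), (267, 10, 10, -38), (270, 11, 10, -41), (273, 10, 10, -42)]
[[-5.92022095e-04  9.55719934e-01  2.94277177e-01  7.50275866e-02]
 [ 9.99999632e-01  7.48746319e-04 -4.19909919e-04  5.15581053e-04]
 [-6.21655233e-04  2.94276820e-01 -9.55720025e-01 -1.63424497e-01]
 [ 0.00000000e+00  0.00000000e+00  0.00000000e+00  1.00000000e+00]]
2667
```

View pics/s3.png

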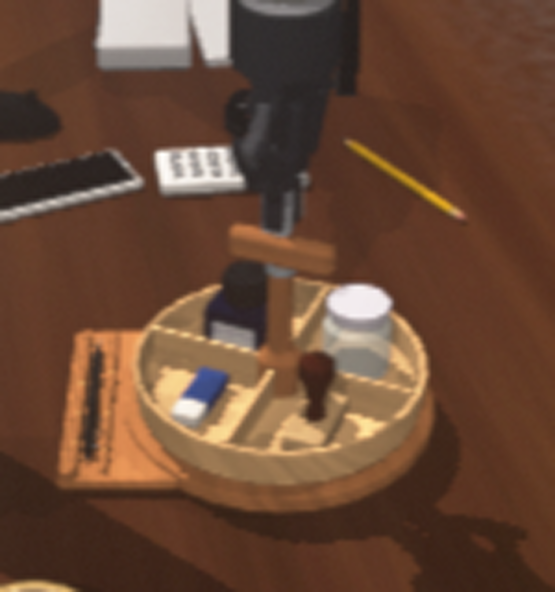

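The pads' upper faces stand about 13 mm apart. The narrower tips reach down beside the bar and aren't loaded yet. I'll keep closing in small steps.

Emit:
move_arm --motion '[[[0,0,0],[0,0,0]],[[0,0,0],[0,0,0]],[[0,0,0],[0,0,0]]]' --claw 0.855

```text
time_s: 10.95
position: [0.5225, -0.0497, 0.1466]
tool_rot: [[-0.815, 0.579, 0.0], [0.579, 0.815, -0.0], [-0.0, -0.0, -1.0]]
ft_force: [0.6, 0.4, 0.5]
grip_width: 0.0124
gripper_force: 0.0
```

Emit:
move_arm --motion '[[[0,0,0],[0,0,0]],[[0,0,0],[0,0,0]],[[0,0,0],[0,0,0]]]' --claw 0.858

```text
time_s: 11.25
position: [0.5225, -0.0497, 0.1466]
tool_rot: [[-0.815, 0.579, -0.0], [0.579, 0.815, 0.0], [0.0, -0.0, -1.0]]
ft_force: [-0.5, 0.4, -0.3]
grip_width: 0.0121
gripper_force: 0.0
```

```bash
python3 - <<'E'
from h import *
s=env.observe(); print(s)
E
```

```text
{'time_s': 11.25, 'q': array([-1.83743402e+01,  2.26433983e+01,  8.45300105e+01,  3.46087222e-04,
        7.28298836e+01, -7.29932178e+01]), 'qvel': array([-0.07485283, -0.02349846, -0.00235288, -0.01194897,  0.04308354,
       -0.03322977]), 'joint_efforts': array([-7.54152052e-05, -4.33572793e+01, -2.08837688e+01, -3.41482637e-04,
        3.79971671e-04,  3.47419459e-06]), 'position': array([ 0.52247316, -0.04972987,  0.14661308]), 'tool_rot': array([[-8.15317577e-01,  5.79014029e-01, -5.27146400e-05],
       [ 5.79014029e-01,  8.15317579e-01,  2.35908033e-05],
       [ 5.66385787e-05, -1.12885195e-05, -9.99999998e-01]]), 'ft_force': array([-0.54043847,  0.38846528, -0.32918218]), 'wrist_torque': array([ 0.02428701, -0.06567842,  0.01068362]), 'gripper_force': 0.0, 'grip_width': 0.012088048235552016}
```

Emit:
move_arm --motion '[[[0,0,0],[0,0,0]],[[0,0,0],[0,0,0]],[[0,0,0],[0,0,0]]]' --claw 0.862

```text
time_s: 11.55
position: [0.5225, -0.0497, 0.1466]
tool_rot: [[-0.815, 0.579, 0.0], [0.579, 0.815, 0.0], [-0.0, 0.0, -1.0]]
ft_force: [-0.7, 0.4, -0.0]
grip_width: 0.0118
gripper_force: 0.0
```

Emit:
move_arm --motion '[[[0,0,0],[0,0,0]],[[0,0,0],[0,0,0]],[[0,0,0],[0,0,0]]]' --claw 0.866

```text
time_s: 11.85
position: [0.5225, -0.0497, 0.1466]
tool_rot: [[-0.815, 0.579, -0.0], [0.579, 0.815, -0.0], [-0.0, -0.0, -1.0]]
ft_force: [-0.2, -0.3, 0.5]
grip_width: 0.0116
gripper_force: 0.0
```

```bash
python3 - <<'E'
from h import *
s=env.observe(); print(s['joint_efforts'],s['grip_width'],s['wrist_torque'])
im=get('wrist'); Rt=np.array(s['tool_rot']); p=np.array(s['position'])
c=im['frame'][210:330,220:350,::-1]; cv2.imwrite('pics/w4.png',cv2.resize(c,None,fx=5,fy=5,interpolation=cv2.INTER_NEAREST)[:600])
P=(cloud(im)-p)@Rt
m=(np.abs(P[...,1])<20)&(P[...,2]<.02)&(P[...,2]>-.06)
# lower finger silhouettes: rows 230..251
for r in range(225,252,4): print(r,[(u,*(P[r,u]*1000).round(0).astype(int).tolist()) for u in range(255,316) if abs(P[r,u,2]-.008)<.012][:4],[(u,*(P[r,u]*1000).round(0).astype(int).tolist()) for u in range(255,316) if abs(P[r,u,2]-.008)<.012][-4:])
E
```

```text
[ 4.74104345e-04 -4.33579230e+01 -2.08832574e+01 -3.72813874e-04
  4.37467215e-04  1.61547661e-05] 0.011632686311483263 [-0.01356287 -0.034023   -0.04990455]
225 [] []
229 [(302, 6, 9, 13)] [(302, 6, 9, 13)]
233 [(265, 5, -10, 9), (266, 5, -10, 10), (302, 5, 9, 10), (303, 5, 9, 10)] [(266, 5, -10, 10), (302, 5, 9, 10), (303, 5, 9, 10), (304, 5, 10, 10)]
237 [(264, 3, -11, 9), (265, 2, -10, 10), (266, 3, -10, 9), (302, 3, 9, 10)] [(302, 3, 9, 10), (303, 3, 9, 9), (304, 3, 10, 9), (305, 3, 10, 9)]
241 [(263, 0, -11, 11), (264, 0, -11, 11), (265, 1, -10, 9), (266, 1, -10, 9)] [(303, 1, 9, 9), (304, 1, 10, 9), (305, 1, 10, 9), (306, 0, 11, 11)]
245 [(263, -2, -11, 11), (264, -2, -11, 9), (265, -1, -10, 9), (266, -2, -10, 11)] [(303, -2, 9, 10), (304, -1, 10, 9), (305, -1, 10, 8), (306, -2, 11, 10)]
249 [(264, -4, -11, 10), (265, -4, -10, 10), (266, -4, -10, 9), (267, -4, -9, 10)] [(302, -4, 9, 9), (303, -4, 9, 10), (304, -4, 10, 9), (305, -4, 10, 9)]
```

View pics/w4.png

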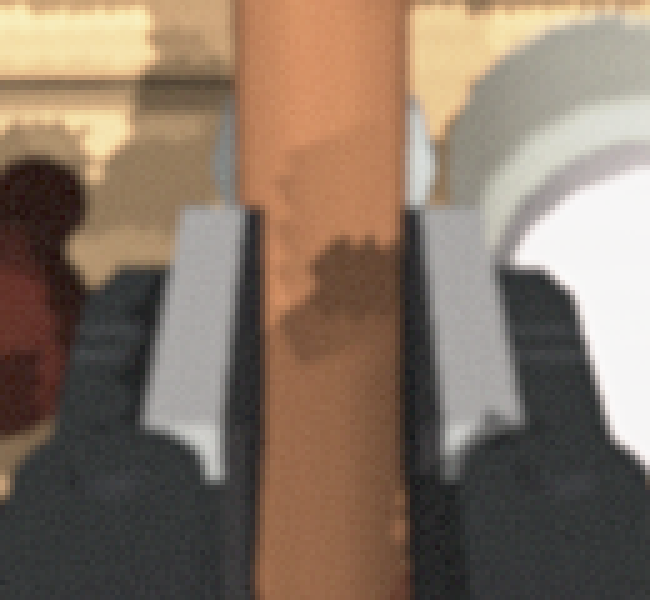

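The silver patches are a collar on the column (tool z +9 mm, about 22 mm across), not the fingers. The fingertips actually end about 24 mm behind the TCP, at z ≈ 0.171, which is just above the bar's top. The side view agrees: no finger covers the bar. So I'll open, go down about 34 mm in gentle steps and close again.

Emit:
move_arm --motion '[[[0,0,0],[0,0,0]],[[0,0,0],[0,0,0]],[[0,0,0],[0,0,0]],[[0,0,0],[0,0,0]],[[0,0,0],[0,0,0]]]' --claw 0.55

```text
time_s: 12.4
position: [0.5225, -0.0497, 0.1466]
tool_rot: [[-0.815, 0.579, 0.0], [0.579, 0.815, 0.0], [-0.0, 0.0, -1.0]]
ft_force: [0.8, -0.3, -0.2]
grip_width: 0.0383
gripper_force: 0.0
```

Emit:
move_arm --motion '[[[0,0,0.1],[0,0,0]],[[0,0,0.1],[0,0,0]],[[0,0,0.1],[0,0,0]],[[0,0,0.1],[0,0,0]],[[0,0,0],[0,0,0]],[[0,0,0],[0,0,0]]]'

```text
time_s: 13.0
position: [0.5225, -0.0498, 0.1265]
tool_rot: [[-0.815, 0.579, -0.0], [0.579, 0.815, 0.0], [0.0, -0.0, -1.0]]
ft_force: [-0.4, -0.1, -0.0]
grip_width: 0.0386
gripper_force: 0.0
```

```bash
python3 - <<'E'
from h import *
s=env.observe(); print(s['joint_efforts'],s['grip_width'],s['position'],s['time_s'])
im=get('wrist'); Rt=np.array(s['tool_rot']); p=np.array(s['position'])
P=(cloud(im)-p)@Rt*1000
m=(P[...,2]<30)&(P[...,2]>-60)&(np.abs(P[...,0])<16)
for sg in(-1,1):
    for r in range(225,275,3):
        us=[u for u in range(200,360) if m[r,u] and sg*P[r,u,1]>11.5 and sg*P[r,u,1]<40]
        if us: u=us[0] if sg>0 else us[-1]; print(sg,r,u,P[r,u].round(0))
E
```

```text
[-1.04638195e-02 -4.34081089e+01 -1.99141628e+01 -6.44179763e-04
 -1.28904294e-02 -4.29849905e-06] 0.03856146802678686 [ 0.52249687 -0.04975634  0.12651365] 13.0
-1 255 240 [  9. -18. -25.]
-1 258 240 [  8. -18. -25.]
-1 261 241 [  5. -18. -23.]
-1 264 241 [  3. -19. -22.]
-1 267 241 [  3. -18. -23.]
-1 270 241 [  1. -18. -23.]
-1 273 241 [  0. -18. -24.]
1 255 333 [  9.  20. -24.]
1 258 333 [  8.  20. -26.]
1 261 332 [  5.  20. -22.]
1 264 332 [  4.  20. -22.]
1 267 332 [  2.  20. -22.]
1 270 332 [  1.  20. -23.]
1 273 332 [  0.  20. -24.]
```

Emit:
move_arm --motion '[[[0,0,0.1],[0,0,0]],[[0,0,0.1],[0,0,0]],[[0,0,0],[0,0,0]],[[0,0,0],[0,0,0]]]'

```text
time_s: 13.45
position: [0.5224, -0.0497, 0.1165]
tool_rot: [[-0.815, 0.579, -0.0], [0.579, 0.815, 0.0], [0.0, -0.0, -1.0]]
ft_force: [0.4, 0.3, -0.7]
grip_width: 0.0385
gripper_force: 0.0
```

Emit:
move_arm --motion '[[[0,0,0],[0,0,0]],[[0,0,0],[0,0,0]],[[0,0,0],[0,0,0]],[[0,0,0],[0,0,0]],[[0,0,0],[0,0,0]]]' --claw 0.77

```text
time_s: 13.95
position: [0.5225, -0.0497, 0.1167]
tool_rot: [[-0.815, 0.579, 0.0], [0.579, 0.815, -0.0], [-0.0, 0.0, -1.0]]
ft_force: [0.2, 0.1, 0.0]
grip_width: 0.0196
gripper_force: 0.0
```

```bash
python3 - <<'E'
from h import *
s=env.observe(); print(s['joint_efforts'],s['grip_width'],s['position'],s['time_s'])
im=get('wrist'); c=im['frame'][180:340,180:390,::-1]; cv2.imwrite('pics/w5.png',cv2.resize(c,None,fx=3.7,fy=3.7))
E
```

```text
[ 7.59029081e-04 -4.40257323e+01 -1.97642648e+01 -3.72320701e-04
  2.20895781e-04  2.53273038e-05] 0.01957191697310864 [ 0.52251572 -0.04973523  0.11668052] 13.95
```

View pics/w5.png

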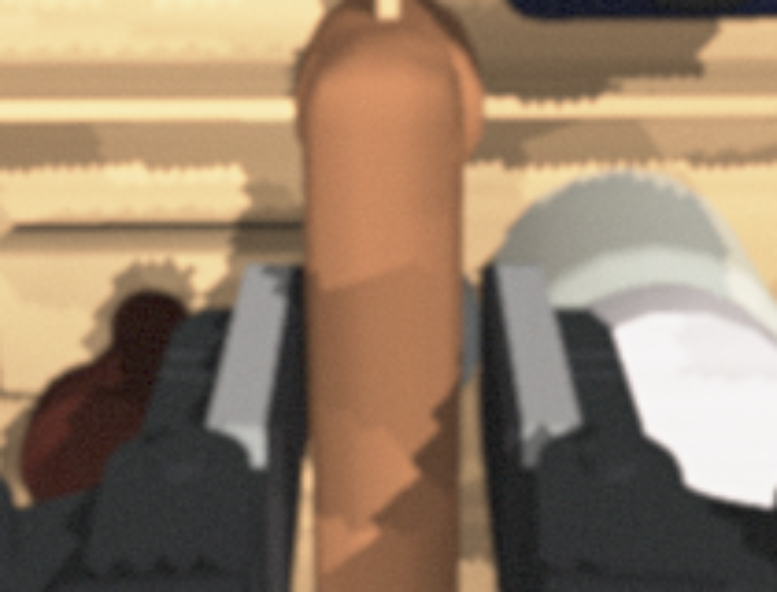

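The pads now straddle the bar. The left pad nearly touches and the right gap is about 3 mm, so I'll shift +1.3 mm in y and then close in small steps.

Emit:
move_arm --motion '[[[0,0.026,0],[0,0,0]],[[0,0,0],[0,0,0]],[[0,0,0],[0,0,0]]]'

```text
time_s: 14.3
position: [0.523, -0.0489, 0.1166]
tool_rot: [[-0.815, 0.579, -0.001], [0.579, 0.815, -0.001], [0.0, -0.001, -1.0]]
ft_force: [-2.9, -3.4, 1.0]
grip_width: 0.0195
gripper_force: 2.1
```

Emit:
move_arm --motion '[[[0,0,0],[0,0,0]],[[0,0,0],[0,0,0]],[[0,0,0],[0,0,0]],[[0,0,0],[0,0,0]]]' --claw 0.802

```text
time_s: 14.7
position: [0.5222, -0.05, 0.1167]
tool_rot: [[-0.815, 0.579, -0.002], [0.579, 0.815, -0.002], [0.001, -0.003, -1.0]]
ft_force: [-6.6, -8.7, 3.2]
grip_width: 0.0171
gripper_force: 5.9
```

```bash
python3 - <<'E'
from h import *
s=env.observe(); print(s['joint_efforts'],s['grip_width'],s['position'],s['time_s'])
E
```

```text
[ 5.14286578e+00 -4.21499491e+01 -2.07774299e+01  2.47488387e+00
 -1.04671609e+00 -1.14955610e-02] 0.017052440031646996 [ 0.52224384 -0.04996034  0.1166994 ] 14.7
```

That was the wrong direction: the left pad now bears about 11 N. I'll open a little and shift back by 2.8 mm.

Emit:
move_arm --motion '[[[0,-0.026,0],[0,0,0]],[[0,-0.03,0],[0,0,0]],[[0,0,0],[0,0,0]],[[0,0,0],[0,0,0]]]' --claw 0.77

```text
time_s: 15.1
position: [0.5217, -0.0508, 0.1166]
tool_rot: [[-0.815, 0.579, 0.0], [0.579, 0.815, 0.0], [-0.0, 0.0, -1.0]]
ft_force: [-0.3, -0.3, 0.3]
grip_width: 0.0197
gripper_force: 0.0
```

```bash
python3 - <<'E'
from h import *
s=env.observe(); print(s['joint_efforts'],s['grip_width'],s['position'],s['time_s'],s['tool_rot'])
im=get('wrist'); Rt=np.array(s['tool_rot']); p=np.array(s['position']); P=(cloud(im)-p)@Rt*1000
f=im['frame'].astype(int)
bar=(P[...,2]>-50)&(P[...,2]<-38)&(np.abs(P[...,1])<10)&(f[...,0]-f[...,2]>40)
Q=P[bar]; r=cv2.minAreaRect(Q[:,:2].astype(np.float32)); print('bar in tool',r)
cv2.imwrite('pics/w6.png',cv2.resize(im['frame'][180:340,180:390,::-1],None,fx=3.7,fy=3.7))
for row in (255,260,265,270): 
    g=[(u,*f[row,u]) for u in range(240,330)]; w=[u for u in range(240,330) if f[row,u,0]-f[row,u,2]>40]; dk=[u for u in range(240,330) if f[row,u].max()<70]
    print(row,'wood',w[0],w[-1],'dark',[d for d in dk if d<285][-1:],[d for d in dk if d>285][:1])
E
```

```text
[-7.65027059e-02 -4.39648569e+01 -1.97300541e+01  2.67540374e-03
 -2.91414020e-03 -4.30138141e-03] 0.019670179376204796 [ 0.52173075 -0.05078921  0.11661327] 15.1 [[-8.15357637e-01  5.78957567e-01  2.43740944e-04]
 [ 5.78957617e-01  8.15357595e-01  2.64937402e-04]
 [-4.53485161e-05  3.57134411e-04 -9.99999935e-01]]
bar in tool ((-0.3456306457519531, -0.052059173583984375), (79.03040313720703, 18.243310928344727), 0.07239538431167603)
255 wood 240 308 dark [262] [310]
260 wood 240 308 dark [262] [310]
265 wood 267 308 dark [262] [310]
270 wood 267 308 dark [263] [310]
```

The bar is now centred (−0.05 mm in tool y) and parallel to the tool. Closing in small steps.

Emit:
move_arm --motion '[[[0,0,0],[0,0,0]],[[0,0,0],[0,0,0]],[[0,0,0],[0,0,0]]]' --claw 0.8

```text
time_s: 15.45
position: [0.5216, -0.0509, 0.1166]
tool_rot: [[-0.815, 0.579, -0.0], [0.579, 0.815, 0.0], [0.0, 0.0, -1.0]]
ft_force: [-0.3, 0.4, 0.4]
grip_width: 0.0172
gripper_force: 0.0
```

Emit:
move_arm --motion '[[[0,0,0],[0,0,0]],[[0,0,0],[0,0,0]],[[0,0,0],[0,0,0]]]' --claw 0.808

```text
time_s: 15.75
position: [0.5218, -0.0507, 0.1166]
tool_rot: [[-0.815, 0.579, 0.0], [0.579, 0.815, 0.0], [-0.0, 0.001, -1.0]]
ft_force: [2.0, 2.7, -0.2]
grip_width: 0.0167
gripper_force: 2.0
```

```bash
python3 - <<'E'
from h import *
s=env.observe(); print(s['joint_efforts'],s['grip_width'],s['position'],s['time_s'])
E
```

```text
[-1.84092052e+00 -4.42309320e+01 -1.93840688e+01 -8.57740380e-01
  2.59237597e-01 -4.70201194e-03] 0.016686703985335307 [ 0.52182007 -0.05068009  0.11662606] 15.75
```

Emit:
move_arm --motion '[[[0,0.007,0],[0,0,0]],[[0,0,0],[0,0,0]],[[0,0,0],[0,0,0]]]' --claw 0.811

```text
time_s: 16.05
position: [0.5219, -0.0506, 0.1166]
tool_rot: [[-0.815, 0.579, 0.0], [0.579, 0.815, 0.0], [-0.0, 0.0, -1.0]]
ft_force: [2.2, 3.5, 0.4]
grip_width: 0.0163
gripper_force: 1.9
```

Emit:
move_arm --motion '[[[0,0,0],[0,0,0]],[[0,0,0],[0,0,0]],[[0,0,0],[0,0,0]]]' --claw 0.814

```text
time_s: 16.35
position: [0.5219, -0.0505, 0.1167]
tool_rot: [[-0.815, 0.579, 0.0], [0.579, 0.815, 0.0], [-0.0, 0.0, -1.0]]
ft_force: [2.8, 4.0, -0.2]
grip_width: 0.0157
gripper_force: 2.9
```

Emit:
move_arm --motion '[[[0,0.008,0],[0,0,0]],[[0,0,0],[0,0,0]],[[0,0,0],[0,0,0]]]'

```text
time_s: 16.65
position: [0.5219, -0.0505, 0.1167]
tool_rot: [[-0.815, 0.579, -0.0], [0.579, 0.815, -0.0], [0.0, -0.0, -1.0]]
ft_force: [1.5, 2.0, 1.2]
grip_width: 0.0159
gripper_force: 3.0
```

Emit:
move_arm --motion '[[[0,0,0],[0,0,0]],[[0,0,0],[0,0,0]],[[0,0,0],[0,0,0]]]' --claw 0.817

```text
time_s: 16.95
position: [0.5219, -0.0505, 0.1167]
tool_rot: [[-0.815, 0.579, -0.0], [0.579, 0.815, -0.0], [0.0, -0.0, -1.0]]
ft_force: [-0.2, 1.3, 2.2]
grip_width: 0.0157
gripper_force: 9.2
```

The grip is on at about 9 N per finger. I'll ease it slightly and make the first half of the turn, with gentle ramps.

Emit:
move_arm --motion '[[[0,0,0],[0,0,0]],[[0,0,0],[0,0,0]]]' --claw 0.816

```text
time_s: 17.15
position: [0.5219, -0.0505, 0.1167]
tool_rot: [[-0.815, 0.579, -0.0], [0.579, 0.815, -0.0], [0.0, -0.0, -1.0]]
ft_force: [-0.1, 0.2, 2.2]
grip_width: 0.016
gripper_force: 9.3
```

Emit:
move_arm --motion '[[[0,0,0],[0,0,-0.05]],[[0,0,0],[0,0,-0.1]],[[0,0,0],[0,0,-0.15]],[[0,0,0],[0,0,-0.2]],[[0,0,0],[0,0,-0.2]],[[0,0,0],[0,0,-0.2]],[[0,0,0],[0,0,-0.2]],[[0,0,0],[0,0,-0.2]],[[0,0,0],[0,0,-0.15]],[[0,0,0],[0,0,-0.1]],[[0,0,0],[0,0,-0.05]],[[0,0,0],[0,0,0]],[[0,0,0],[0,0,0]]]'

```text
time_s: 18.45
position: [0.5219, -0.0506, 0.1166]
tool_rot: [[-0.924, 0.383, -0.0], [0.383, 0.924, -0.001], [0.0, -0.001, -1.0]]
ft_force: [-3.9, -3.6, 4.8]
grip_width: 0.0159
gripper_force: 9.6
```

Emit:
move_arm --motion '[[[0.006,-0.012,-0.008],[0,0,0]],[[0,0,0],[0,0,0]],[[0,0,0],[0,0,0]]]' --claw 0.815

```text
time_s: 18.75
position: [0.5218, -0.0506, 0.1167]
tool_rot: [[-0.923, 0.384, 0.0], [0.384, 0.923, 0.0], [-0.0, 0.001, -1.0]]
ft_force: [2.5, -0.1, -4.5]
grip_width: 0.016
gripper_force: 7.9
```

```bash
python3 - <<'E'
from h import *
for i in range(4):
    s=env.observe(); print(s['ft_force'].round(1),s['wrist_torque'].round(2),s['grip_width'],s['gripper_force'],s['position'])
    im=get('wrist')
import m; m.meas(im)
E
```

```text
[ 2.5 -0.1 -4.5] [-0.12 -0.39  0.02] 0.016030720012079894 7.874795347452164 [ 0.52184315 -0.05060625  0.11666647]
[ 3.  -0.6 -5. ] [-0.12 -0.45  0.01] 0.01620090737789895 7.781907096505165 [ 0.52183306 -0.05061644  0.11668285]
[ 2.7 -0.1 -5.5] [-0.06 -0.59 -0.01] 0.015778646690299398 7.694491893053055 [ 0.52183395 -0.05060477  0.11667944]
[ 4.7  0.4 -5.8] [-0.06 -0.68  0.03] 0.015501628503302705 7.57473349571228 [ 0.52184954 -0.05060864  0.11671151]
ink 8039 ((0.49826762080192566, 0.008980881422758102), (0.052970025688409805, 0.05244322493672371), 67.49047088623047) az 112.4184433713804 rad 0.0638028921824421 ztop [0.06472836 0.08697979 0.0900049 ]
rest 8406 ((0.40863439440727234, -0.02691318839788437), (0.18464305996894836, 0.0657249167561531), 78.1908187866211) mid z 0.013298647174655037 corners [[0.3580000102519989, -0.11100000143051147], [0.421999990940094, -0.12399999797344208], [0.46000000834465027, 0.05700000002980232], [0.39500001072883606, 0.07000000029802322]] az of rect 168.54816526899805 dists 0.17452750149382018
```

The bottle rides along at 112.4°, with the front at 168.2°, so about 56° remains. Forces are small, so I'll continue in parts.

Emit:
move_arm --motion '[[[0,0,0.004],[0,0,-0.05]],[[0,0,0],[0,0,-0.1]],[[0,0,0],[0,0,-0.15]],[[0,0,0],[0,0,-0.2]],[[0,0,0],[0,0,-0.2]],[[0,0,0],[0,0,-0.2]],[[0,0,0],[0,0,-0.2]],[[0,0,0],[0,0,-0.2]],[[0,0,0],[0,0,-0.15]],[[0,0,0],[0,0,-0.1]],[[0,0,0],[0,0,-0.05]],[[0,0,0],[0,0,0]],[[0,0,0],[0,0,0]]]'

```text
time_s: 20.25
position: [0.5218, -0.0508, 0.1167]
tool_rot: [[-0.986, 0.169, 0.001], [0.169, 0.986, -0.0], [-0.001, 0.0, -1.0]]
ft_force: [4.6, 0.7, -6.3]
grip_width: 0.0158
gripper_force: 7.5
```

Emit:
move_arm --motion '[[[-0.006,0,0.003],[0,0,-0.05]],[[0,0,0],[0,0,-0.1]],[[0,0,0],[0,0,-0.15]],[[0,0,0],[0,0,-0.2]],[[0,0,0],[0,0,-0.2]],[[0,0,0],[0,0,-0.2]],[[0,0,0],[0,0,-0.2]],[[0,0,0],[0,0,-0.2]],[[0,0,0],[0,0,-0.15]],[[0,0,0],[0,0,-0.1]],[[0,0,0],[0,0,-0.05]],[[0,0,0],[0,0,0]],[[0,0,0],[0,0,0]]]'

```text
time_s: 21.55
position: [0.5218, -0.051, 0.1167]
tool_rot: [[-0.999, -0.053, -0.0], [-0.053, 0.999, -0.0], [0.0, -0.0, -1.0]]
ft_force: [1.3, -1.5, -3.5]
grip_width: 0.0161
gripper_force: 7.9
```

```bash
python3 - <<'E'
from m import *
s=env.observe(); print(s['ft_force'].round(1),s['wrist_torque'].round(2),s['q'].round(1))
meas(get('wrist'))
E
```

```text
[ 1.3 -1.5 -3.5] [-0.36 -0.29 -0.04] [ -18.5   24.5   87.1   -0.    68.4 -111.5]
ink 8006 ((0.4749647378921509, -0.0075753964483737946), (0.052352532744407654, 0.05279413238167763), 3.047281265258789) az 138.31131161320354 rad 0.06378844082273948 ztop [0.06473144 0.08705196 0.09003396]
rest 9193 ((0.40459179878234863, -0.025736771523952484), (0.18431875109672546, 0.07394184917211533), 78.54015350341797) mid z 0.013424346322387537 corners [[0.3499999940395355, -0.10899999737739563], [0.4230000078678131, -0.12300000339746475], [0.45899999141693115, 0.05700000002980232], [0.3869999945163727, 0.07199999690055847]] az of rect 168.38154086290854 dists 0.18161290534145352
```

Emit:
move_arm --motion '[[[0,0,0.002],[0,0,-0.05]],[[0,0,0],[0,0,-0.1]],[[0,0,0],[0,0,-0.15]],[[0,0,0],[0,0,-0.2]],[[0,0,0],[0,0,-0.2]],[[0,0,0],[0,0,-0.2]],[[0,0,0],[0,0,-0.2]],[[0,0,0],[0,0,-0.2]],[[0,0,0],[0,0,-0.15]],[[0,0,0],[0,0,-0.1]],[[0,0,0],[0,0,-0.05]],[[0,0,0],[0,0,0]],[[0,0,0],[0,0,0]]]'

```text
time_s: 22.9
position: [0.5218, -0.0511, 0.1167]
tool_rot: [[-0.962, -0.274, 0.0], [-0.274, 0.962, -0.001], [0.0, -0.001, -1.0]]
ft_force: [-0.0, -4.7, -0.7]
grip_width: 0.0158
gripper_force: 8.3
```

Emit:
move_arm --motion '[[[0,-0.006,0],[0,0,-0.05]],[[0,0,0],[0,0,-0.1]],[[0,0,0],[0,0,-0.15]],[[0,0,0],[0,0,-0.2]],[[0,0,0],[0,0,-0.2]],[[0,0,0],[0,0,-0.2]],[[0,0,0],[0,0,-0.2]],[[0,0,0],[0,0,-0.2]],[[0,0,0],[0,0,-0.2]],[[0,0,0],[0,0,-0.2]],[[0,0,0],[0,0,-0.2]],[[0,0,0],[0,0,-0.15]],[[0,0,0],[0,0,-0.09]],[[0,0,0],[0,0,0]],[[0,0,0],[0,0,0]],[[0,0,0],[0,0,0]]]'

```text
time_s: 24.5
position: [0.5219, -0.0513, 0.1167]
tool_rot: [[-0.838, -0.545, 0.0], [-0.545, 0.838, -0.0], [0.0, -0.0, -1.0]]
ft_force: [-1.5, -4.9, 1.2]
grip_width: 0.0158
gripper_force: 8.5
```

```bash
python3 - <<'E'
from m import *
s=env.observe(); print(s['ft_force'].round(1),s['gripper_force'],s['q'].round(1))
im=get('wrist'); meas(im); save(im,'pics/w7.png')
E
```

```text
[-1.5 -4.9  1.2] 8.543940335512161 [ -18.6   24.5   87.1   -0.    68.4 -141.6]
ink 7993 ((0.4597261846065521, -0.03752744197845459), (0.05167774856090546, 0.052918631583452225), 33.00031280517578) az 168.77965087492558 rad 0.06409899660470648 ztop [0.06471488 0.08723655 0.09005024]
rest 10638 ((0.40171459317207336, -0.025743097066879272), (0.18519000709056854, 0.07496409118175507), 80.27100372314453) mid z 0.013588570455354387 corners [[0.3490000069141388, -0.11100000143051147], [0.4230000078678131, -0.12300000339746475], [0.45399999618530273, 0.05900000035762787], [0.3799999952316284, 0.07199999690055847]] az of rect 168.65369441343606 dists 0.18300216727720034
```

View pics/w7.png

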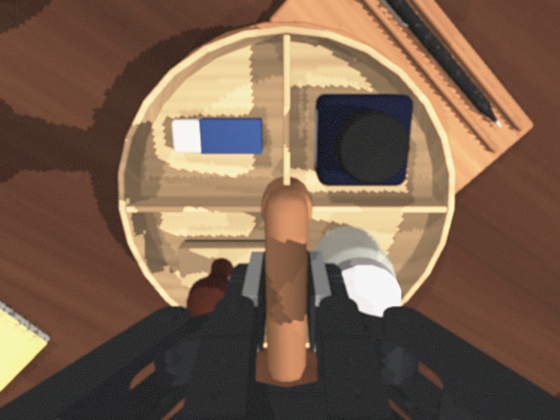

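The bottle is at azimuth 168.8° against about 168.4° for the front, which is under 1 mm off the line. The grip holds at 8.5 N, and everything still stands in its compartment. I'll settle and hand in.

Emit:
move_arm --motion '[[[0,0,0],[0,0,0]],[[0,0,0],[0,0,0]],[[0,0,0],[0,0,0]],[[0,0,0],[0,0,0]],[[0,0,0],[0,0,0]]]'

```text
time_s: 25.05
position: [0.522, -0.0513, 0.1167]
tool_rot: [[-0.838, -0.545, 0.0], [-0.545, 0.838, -0.0], [0.0, -0.0, -1.0]]
ft_force: [-1.6, -4.3, 0.9]
grip_width: 0.0159
gripper_force: 8.5
```

```bash
python3 -c "
from rig import env
print(env.close_job())"
```

```text
the job is handed in; nothing more can be done
None
```

I turned the tray until the ink bottle stood at the front, measured under 1 mm off the line through the middle of the pen rest, and handed the job in with the fingers still gripping the handle at about 8.5 N; the hand-in returned no verdict.

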